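Find the rocking canister lid and press it home

TASK

One of the four steel canisters in the tray was closed carelessly: its lid looks much like the others but rocks on its gasket. Press down on the lids near an edge with a fingertip until you find the one that rocks under the finger, then press that lid in the middle until it is fully home and level all round. Only press: lift no lid, leave the mortar, jar and scoop where they are, and finish with the hand clear of everything.

Things in the scene. Friction and masses are not known exactly. Their poses are not given: they have to be found in the camera images.
- tray: Blue-green plastic tray, 270 x 270 mm outside, walls 45 mm tall, 4 mm floor, fixed. Origin: centre of its underside, z up. A loose lid pressed 42 mm from its middle gives about 4 mm at 1.2 N per mm, then turns stiff without going home, and swings back level when let go; pressed on its knob it goes straight down against about 12 N and stays down.
- tin_1: Square stainless canister 1, 110 x 110 mm, 90 mm tall to the rim, closed by lid_1; stands firmly in the tray and does not move. Origin: centre of its underside, z up, x and y along its sides. The four stand 2 by 2, in no fixed order, about 128 mm apart, with gaps of 6 to 18 mm between lids.
- tin_2: Square stainless canister 2, 110 x 110 mm, 90 mm tall to the rim, closed by lid_2; stands firmly in the tray and does not move. Origin: centre of its underside, z up, x and y along its sides. The four stand 2 by 2, in no fixed order, about 128 mm apart, with gaps of 6 to 18 mm between lids.
- tin_3: Square stainless canister 3, 110 x 110 mm, 90 mm tall to the rim, closed by lid_3; stands firmly in the tray and does not move. Origin: centre of its underside, z up, x and y along its sides. The four stand 2 by 2, in no fixed order, about 128 mm apart, with gaps of 6 to 18 mm between lids.
- tin_4: Square stainless canister 4, 110 x 110 mm, 90 mm tall to the rim, closed by lid_4; stands firmly in the tray and does not move. Origin: centre of its underside, z up, x and y along its sides. The four stand 2 by 2, in no fixed order, about 128 mm apart, with gaps of 6 to 18 mm between lids.
- lid_1: Square steel lid of canister 1, 116 x 116 mm, its skirt slipped over the rim. Origin: centre of its inside face (seated: on the rim, 90 mm above the canister's origin); axes along its sides, z up. Flat top 4 mm above the origin; in the middle a black knob, 28 mm across, its top 20 mm above the origin. Seated: rigid. Loose (one lid, any of the four): level, 4.5 to 6 mm higher; see tray.
- lid_2: Square steel lid of canister 2, 116 x 116 mm, its skirt slipped over the rim. Origin: centre of its inside face (seated: on the rim, 90 mm above the canister's origin); axes along its sides, z up. Flat top 4 mm above the origin; in the middle a black knob, 28 mm across, its top 20 mm above the origin. Seated: rigid. Loose (one lid, any of the four): level, 4.5 to 6 mm higher; see tray.
- lid_3: Square steel lid of canister 3, 116 x 116 mm, its skirt slipped over the rim. Origin: centre of its inside face (seated: on the rim, 90 mm above the canister's origin); axes along its sides, z up. Flat top 4 mm above the origin; in the middle a black knob, 28 mm across, its top 20 mm above the origin. Seated: rigid. Loose (one lid, any of the four): level, 4.5 to 6 mm higher; see tray.
- lid_4: Square steel lid of canister 4, 116 x 116 mm, its skirt slipped over the rim. Origin: centre of its inside face (seated: on the rim, 90 mm above the canister's origin); axes along its sides, z up. Flat top 4 mm above the origin; in the middle a black knob, 28 mm across, its top 20 mm above the origin. Seated: rigid. Loose (one lid, any of the four): level, 4.5 to 6 mm higher; see tray.
- mortar: Empty brass mortar, 86 mm across the mouth, 62 mm tall, standing beside the tray. Origin: centre of its underside. Bystander.
- bottle: Amber glass jar with white cap, 56 mm across, 105 mm tall, standing beside the tray. Origin: centre of its underside. Bystander.
- scoop: Steel herb scoop with dark wooden handle, 185 mm long, 54 mm wide, 30 mm tall, lying beyond the tray. Origin: under its blade, near the handle; handle towards its -x. Bystander.

How it is judged:
By the outcome, as a careful person would: the job done as asked, in the order asked, and still so for the second after the job is handed in, with the robot touching nothing.
It also fails if it takes over 51 s, if anything falls off the work surface, if the arm or the gripper's body presses on something with over 40 N, if the wrist force passes 120 N, or if a joint passes its speed limit or range.

ROBOT

A 6-joint arm with a two-finger parallel gripper is mounted at the origin on the work surface. World frame = base frame: x ahead of the robot, y to its left, z up, the work surface at z = 0. Lengths are in m, angles in rad, forces in N, time in s.
With the tool pointing down it reaches from about 0.275 to 0.85 m from the base axis. Payload 19 kg.
Tool frame: the origin (TCP) lies at the very end of the fingers, on their centre line; the grasp point (between the pads) lies 19 mm behind it (bot.tcp_to_grasp is the z of the grasp point in the tool frame, in m); z points along the fingers, y is the line along which they close (so a half turn about z gives the same grasp; the last joint's range is limited). The gripper opens to 85 mm and grips with 20 to 120 N. Pads are 22 mm wide; open, the fingers measure 114 mm over their backs; the gripper's body (76 mm by 85 mm) begins 54 mm behind the grasp point. The pads swing forward as they close: fully open they stand 13 mm farther back than shut.
Start: joints at [-1.314, 0.15, 1.437, -0, 1.554, -0.134], TCP at [0.219, -0.532, 0.231] pointing down, gripper open.
Joint ranges: [-2.8, 2.8], [-0.68, 2.1], [0.12, 2.68], [-1.39, 4.53], [0.16, 2.79], [-2.81, 2.81]. Speed limits (rad/s): [1.89, 1.89, 2.22, 3.01, 3.01, 3.01].

INTERFACE

Orientations are given as a unit quaternion [x, y, z, w].
In Python, from station import telemetry, cams, order, bot gives the robot as it stands. The module is installed in compiled form; this text tells all that it offers.
- The arm moves only by the shell command python3 -m pendant [OPENING] [FORCE], which reads ROWS from standard input. ROWS is one flat JSON list of numbers that holds 1 to 20 rows one after another, with no inner brackets; each row has 6 numbers: dx, dy, dz in fractions of the full range, 1 being 0.75 m, then a rotation vector rx, ry, rz in parts of the range, where 1.0 means 4 rad; each row shifts and turns the commanded pose from where the row before left it, along the tool's axes as they then stand; what a row does not reach is not made up. A row lasts 1/12 s, in which the tool goes at most 0.0417 m and 0.125 rad, less where a joint would pass 70% of its speed; a pose out of reach is approached as far as the arm can. OPENING is the opening from 0.0 (shut) to 1.0 (fully open), set as the command begins (- or left out keeps the last). The fingers move at their own pace and stop on an object; FORCE is the grip in N (left out, the last holds). Time passes only in rows, so rows that do not move let the fingers close. It prints the time, the measured TCP pose, the force, the opening and the grip force at its end. Input that does not fit is refused with a message, and nothing moves.
- telemetry.sense(): the state, without advancing time (a new reading comes with each control period).
- cams.snapshot(name): name is "side" or "top"; returns a dict with "color" (420x560x3 uint8, red, green, blue), "camera_matrix" (3x3 intrinsics, pixels), "view" (4x4, takes a point from world to camera coordinates). Camera axes: x right, y up, looking along -z (the intrinsics and any distortion apply to the point x, -y, -z); pixel columns grow to the right and rows downward; lengths in m; the calibration is good to about 2 mm. A picture is of the moment at which its call begins. There is no depth.
- order.hand_in(): hands the job in; it is judged then, once.
The state is a dict: "time_s": time; "joint_pos": joint angles; "qvel": joint speeds; "effort": joint torques, N m; "tcp_pos": TCP position; "orientation": TCP orientation; "contact_force": force on the tool from outside, world axes, zero at the start; "moment": the same for the moment, N m; "width": opening from 0.0 (shut) to 1.0 (fully open); "grip_force": force on a finger pad.
Only numpy, scipy, OpenCV 4.12 (cv2) and the standard library are available. Lean on these libraries where they do the work, as an engineer would, in place of code of your own. Each camera call takes 0.05 s, during which the arm holds its last target. There are 200 camera calls.

## Working session

There is one attempt and no reset: what is moved stays moved. The work goes in short steps, Python scripts to look and compute and a shell command to move; the robot and the scene stay as the last step left them, time stands still between calls to the robot, and variables do not carry over. Pictures are saved under pics/ and viewed, at most 10 in all, crops included, and the job is handed in when it is done.

```bash
mkdir -p pics; python3 - <<'E'
from station import telemetry,cams,bot
import cv2,pickle
s=telemetry.sense();print({k:s[k] for k in('time_s','tcp_pos','orientation','contact_force','width')})
d={}
for n in('side','top'):
    d[n]=cams.snapshot(n);cv2.imwrite(f'pics/{n}0.png',d[n]['color'][:,:,::-1]);print(n,d[n]['camera_matrix'],d[n]['view'],d[n].keys())
pickle.dump(d,open('d.pkl','wb'))
E
```

```text
{'time_s': 0.0, 'tcp_pos': array([ 0.2189653 , -0.53141856,  0.23070881]), 'orientation': array([ 9.80969758e-01,  1.94159715e-01, -3.98813530e-05, -5.80413948e-04]), 'contact_force': array([0.10087688, 0.41987925, 0.42030706]), 'width': 1.0033989189728392}
side [[478.68595632   0.         288.58251564]
 [  0.         478.68595632 209.78855296]
 [  0.           0.           1.        ]] [[-0.97832236 -0.20705984 -0.00340284  0.62802673]
 [ 0.14258015 -0.68540194  0.71406938 -0.10463269]
 [-0.1501874   0.69810486  0.70006667 -1.15053506]
 [ 0.          0.          0.          1.        ]] dict_keys(['color', 'camera_matrix', 'view'])
top [[475.21271527   0.         274.24784666]
 [  0.         475.21271527 214.8231509 ]
 [  0.           0.           1.        ]] [[ 0.02405844 -0.99969483  0.00560741  0.04521079]
 [ 0.98752222  0.02463794  0.15554046 -0.62263751]
 [-0.15563115  0.00179538  0.98781361 -1.12136383]
 [ 0.          0.          0.          1.        ]] dict_keys(['color', 'camera_matrix', 'view'])
```

View pics/top0.png

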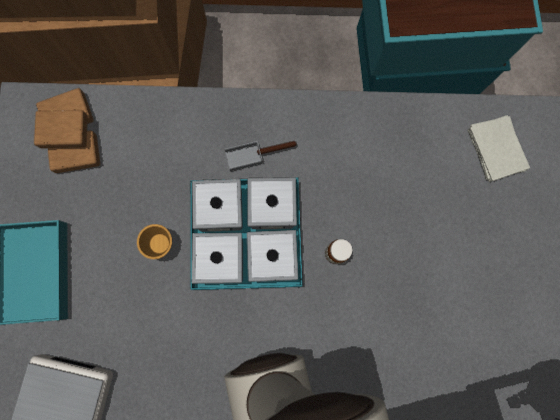

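View pics/side0.png

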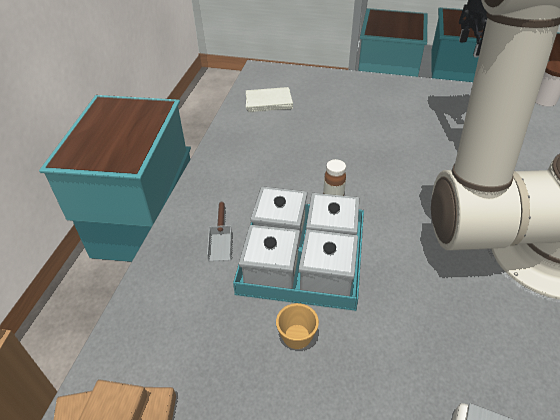

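The top view shows lid knobs at (216,203), (272,201), (216,257) and (273,256). The mortar is at (155,242), the jar at (340,250) and the scoop at (243,155). The side view shows the same knobs at (270,243), (280,202), (329,248) and (334,208). I'll triangulate them next.

```bash
cat >h.py <<'E'
import cv2,numpy as np
def P(d): return d['camera_matrix']@np.diag([1,-1,-1])@d['view'][:3]
def knobs(d,guess,r=12):
    g=d['color'].max(2);out=[]
    for u,v in guess:
        m=(g[v-r:v+r,u-r:u+r]<75).astype(np.uint8)
        n,l,s,c=cv2.connectedComponentsWithStats(m)
        i=1+np.argmax(s[1:,4]); out.append([c[i][0]+u-r,c[i][1]+v-r,s[i,4]])
    return np.array(out)
def ray(d,uv,z):
    H=P(d)@np.array([[1,0,0],[0,1,0],[0,0,z],[0,0,1]]);p=np.linalg.inv(H)@[*uv,1];return p[:2]/p[2]
T=[(216,203),(272,201),(216,257),(273,256)]; S=[(270,243),(280,202),(329,248),(334,208)]
def measure(d):
    t,s=knobs(d['top'],T),knobs(d['side'],S)
    X=cv2.triangulatePoints(P(d['top']),P(d['side']),t[:,:2].T,s[:,:2].T);return (X[:3]/X[3]).T,t,s
E
python3 - <<'E'
from h import *;import pickle
np.set_printoptions(precision=4,suppress=True)
d=pickle.load(open('d.pkl','rb'));X,t,s=measure(d);print(X);print(t);print(s)
c=d['top']['color'];m=(cv2.cvtColor(c,cv2.COLOR_RGB2GRAY)>150).astype(np.uint8)
for i,(u,v) in enumerate(T):
    k=np.zeros_like(m);k[v-30:v+30,u-29:u+29]=m[v-30:v+30,u-29:u+29]
    cs=max(cv2.findContours(k,0,2)[0],key=cv2.contourArea)
    w=np.array([ray(d['top'],p,.094) for p in cs[:,0]]);r=cv2.minAreaRect((w*1000).astype(np.float32));print(r)
E
```

```text
[[0.6394 0.1983 0.1103]
 [0.6478 0.0677 0.1101]
 [0.5113 0.1913 0.1152]
 [0.5197 0.0634 0.1101]]
[[215.699  202.3883 103.    ]
 [271.6176 200.3235 102.    ]
 [216.0654 257.0561 107.    ]
 [272.0481 255.0288 104.    ]]
[[269.7455 242.3818 110.    ]
 [279.2727 201.1023  88.    ]
 [329.4324 247.7387 111.    ]
 [333.6923 207.6484  91.    ]]
((638.903564453125, 199.2831268310547), (100.7182388305664, 99.727783203125), 2.863104820251465)
((646.3911743164062, 67.81483459472656), (99.05310821533203, 98.05128479003906), 1.4528825283050537)
((510.2290954589844, 194.14645385742188), (100.72552490234375, 98.47393035888672), 2.0768003463745117)
((518.546630859375, 64.06046295166016), (100.2516860961914, 100.08527374267578), 3.8037607669830322)
```

Lid 3 (near left) measures about 5 mm higher than the others, so I'll test it first at its edge, near (0.469, 0.191).

Units first: shifts go in shares of 0.75 m and turns go in shares of 4 rad. So -0.035 m / 0.75 = -0.0467, 0.0115 m / 0.75 = 0.0153, 0.0975 rad / 4 = 0.0244.

```bash
echo '[0,0,0,0,0,0.0244,0,0,0,0,0,0.0244,0,0,0,0,0,0.0244,0,0,0,0,0,0.0244,0.0153,-0.0467,0,0,0,0,0.0153,-0.0467,0,0,0,0,0.0153,-0.0467,0,0,0,0,0.0153,-0.0467,0,0,0,0,0.0153,-0.0467,0,0,0,0,0.0153,-0.0467,0,0,0,0,0.0153,-0.0467,0,0,0,0,0.0153,-0.0467,0,0,0,0,0.0153,-0.0467,0,0,0,0,0.0153,-0.0467,0,0,0,0,0.0153,-0.0467,0,0,0,0,0.0153,-0.0467,0,0,0,0,0.0153,-0.0467,0,0,0,0,0.0153,-0.0467,0,0,0,0,0.0153,-0.0467,0,0,0,0,0,0,0,0,0,0]' | python3 -m pendant 0.0 20
```

```text
time_s: 1.77
tcp_pos: [0.3918, -0.0012, 0.2312]
orientation: [1.0, 0.003, 0.0, -0.001]
contact_force: [1.0, -0.9, 0.4]
width: 0.001
grip_force: 0.0
```

Scaled: 0.035 m / 0.75 = 0.0467, -0.032 m / 0.75 = -0.0427.

```bash
echo '[0.0171,-0.0427,0,0,0,0,0.0171,-0.0427,0,0,0,0,0.0171,-0.0427,0,0,0,0,0.0171,-0.0427,0,0,0,0,0.0171,-0.0427,0,0,0,0,0.0171,-0.0427,0,0,0,0,0,0,0.0467,0,0,0,0,0,0.0467,0,0,0,0,0,0.0467,0,0,0,0,0,0.0133,0,0,0,0,0,0,0,0,0,0,0,0,0,0,0,0,0,0,0,0,0]' | python3 -m pendant
```

```text
time_s: 2.85
tcp_pos: [0.4688, 0.1857, 0.1185]
orientation: [1.0, 0.0, 0.001, -0.0]
contact_force: [0.2, 0.3, 0.5]
width: -0.001
grip_force: 0.0
```

Scaled: -0.005 m / 0.75 = -0.0067, 0.004 m / 0.75 = 0.0053.

```bash
echo '[0,-0.0067,0.0067,0,0,0,0,0,0.0053,0,0,0,0,0,0.0027,0,0,0,0,0,0,0,0,0,0,0,0,0,0,0]' | python3 -m pendant; echo '[0,0,0.0027,0,0,0,0,0,0,0,0,0,0,0,0,0,0,0]' | python3 -m pendant;echo '[0,0,0.0027,0,0,0,0,0,0,0,0,0,0,0,0,0,0,0]' | python3 -m pendant
```

```text
time_s: 3.27
tcp_pos: [0.4677, 0.1906, 0.1054]
orientation: [1.0, 0.0, -0.0, -0.0]
contact_force: [0.5, 0.3, 0.3]
width: -0.004
grip_force: 0.0
time_s: 3.52
tcp_pos: [0.4677, 0.1906, 0.1033]
orientation: [1.0, 0.0, -0.0, -0.0]
contact_force: [-0.6, 0.2, 0.1]
width: 0.001
grip_force: 0.0
time_s: 3.77
tcp_pos: [0.4678, 0.1906, 0.1014]
orientation: [1.0, 0.0, 0.0, -0.0]
contact_force: [-0.2, -0.2, 2.1]
width: 0.001
grip_force: 1.2
```

Scaled: 0.001 m / 0.75 = 0.0013.

```bash
for i in 1; do echo '[0,0,0.0013,0,0,0,0,0,0,0,0,0,0,0,0,0,0,0]' | python3 -m pendant; echo '[0,0,0.0013,0,0,0,0,0,0,0,0,0,0,0,0,0,0,0]' | python3 -m pendant; echo '[0,0,0.0013,0,0,0,0,0,0,0,0,0,0,0,0,0,0,0]' | python3 -m pendant;done | grep -E 'tcp|contact'
```

```text
tcp_pos: [0.4678, 0.1906, 0.1004]
contact_force: [-0.8, -0.3, 4.2]
tcp_pos: [0.4678, 0.1906, 0.0995]
contact_force: [-3.1, -1.5, 7.2]
tcp_pos: [0.4679, 0.1906, 0.0991]
contact_force: [-4.9, -1.2, 15.9]
```

The lid gave about 3.5 mm softly from 0.103 and then turned stiff, so this is the one that rocks. I'll lift, move over the knob and press straight down.

Scaled: 0.022 m / 0.75 = 0.0293, 0.0215 m / 0.75 = 0.0287.

```bash
echo '[0,0,-0.0267,0,0,0,0,0,-0.0267,0,0,0,0,0,0,0,0,0,0.0293,0,0,0,0,0,0.0287,-0.0013,0,0,0,0,0,0,0,0,0,0,0,0,0.016,0,0,0,0,0,0,0,0,0,0,0,0,0,0,0]' | python3 -m pendant; python3 - <<'E'
from station import cams;from h import *
d={n:cams.snapshot(n) for n in('side','top')}
a=cv2.resize(d['top']['color'][150:310,160:330],(510,480));b=cv2.resize(d['side']['color'][160:320,220:390],(510,480))
cv2.imwrite('pics/above.png',cv2.resize(np.hstack([a,b])[:,:,::-1],(800,376)))
E
```

```text
time_s: 5.27
tcp_pos: [0.5101, 0.1915, 0.125]
orientation: [1.0, 0.0, -0.001, 0.0]
contact_force: [-1.2, -1.0, 0.4]
width: -0.0
grip_force: 0.0
```

View pics/above.png

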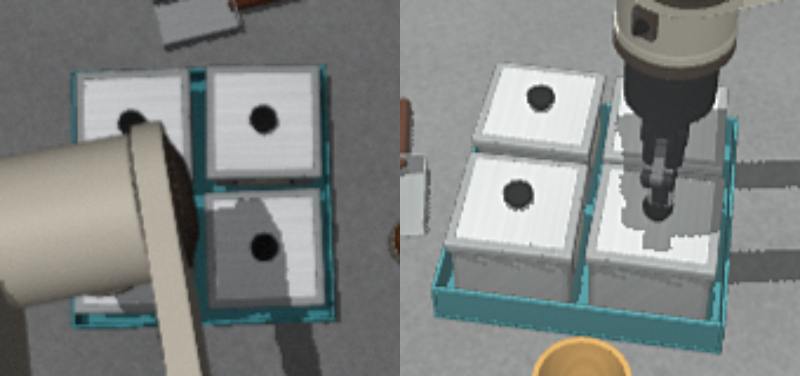

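The side panel shows the shut fingertips right above the near-left knob, around (657,207) in the crop. The other lids and the mortar are undisturbed.

```bash
(echo '[0,0,0.004,0,0,0,0,0,0.0027,0,0,0,0,0,0.0013,0,0,0,0,0,0,0,0,0,0,0,0,0,0,0]' | python3 -m pendant; echo '[0,0,0.0013,0,0,0,0,0,0.0013,0,0,0,0,0,0,0,0,0,0,0,0,0,0,0]' | python3 -m pendant;echo '[0,0,0.0013,0,0,0,0,0,0.0013,0,0,0,0,0,0,0,0,0,0,0,0,0,0,0]' | python3 -m pendant)| grep -E 'tcp|contact'
```

```text
tcp_pos: [0.5112, 0.1916, 0.1203]
contact_force: [-0.3, -0.1, -0.2]
tcp_pos: [0.5113, 0.1916, 0.1184]
contact_force: [-0.3, 0.4, 2.9]
tcp_pos: [0.5114, 0.1917, 0.1169]
contact_force: [-1.7, -0.6, 6.4]
```

Scaled: 0.001 m / 0.75 = 0.0013.

```bash
(echo '[0,0,0.0013,0,0,0,0,0,0.0013,0,0,0,0,0,0,0,0,0,0,0,0,0,0,0]' | python3 -m pendant; echo '[0,0,0.0013,0,0,0,0,0,0,0,0,0,0,0,0,0,0,0]' | python3 -m pendant;echo '[0,0,0.0013,0,0,0,0,0,0,0,0,0,0,0,0,0,0,0]' | python3 -m pendant)| grep -E 'tcp|contact'
```

```text
tcp_pos: [0.5114, 0.1917, 0.1149]
contact_force: [-2.2, 0.6, 8.2]
tcp_pos: [0.5114, 0.1917, 0.114]
contact_force: [-2.6, -1.2, 11.4]
tcp_pos: [0.5114, 0.1917, 0.1139]
contact_force: [-7.4, -2.7, 22.8]
```

It went hard at z = 0.114, the seated height. I'll give it one firmer push, lift clear and check.

Scaled: 0.001 m / 0.75 = 0.0013.

```bash
(echo '[0,0,0.0013,0,0,0,0,0,0,0,0,0,0,0,0,0,0,0,0,0,0,0,0,0]' | python3 -m pendant; echo '[0,0,-0.0067,0,0,0,0,0,-0.0267,0,0,0,0,0,-0.0467,0,0,0,0,0,-0.0467,0,0,0,0,0,-0.0267,0,0,0,-0.0267,0.0467,0,0,0,0,-0.0267,0.0467,0,0,0,0,-0.0267,0.0467,0,0,0,0,-0.0267,0.0467,0,0,0,0,-0.0267,0.0467,0,0,0,0,-0.0133,0.0467,0,0,0,0,0,0.0467,0,0,0,0,0,0.0467,0,0,0,0,0,0.0467,0,0,0,0,0,0.0467,0,0,0,0,0,0.0467,0,0,0,0,0,0.0467,0,0,0,0,0,0,0,0,0,0,0,0,0,0,0,0,0,0,0,0,0,0]' | python3 -m pendant)| grep -E 'time|tcp|contact'
python3 - <<'E'
from station import cams;from h import *
d={n:cams.snapshot(n) for n in('side','top')};np.set_printoptions(precision=4,suppress=True)
print(measure(d)[0])
a=d['top']['color'][100:310,120:370];b=d['side']['color'][150:360,180:430]
cv2.imwrite('pics/after.png',cv2.resize(np.hstack([a,b])[:,:,::-1],(800,336)))
E
```

```text
time_s: 7.62
tcp_pos: [0.5115, 0.1917, 0.1139]
contact_force: [-14.5, -3.6, 35.8]
time_s: 9.28
tcp_pos: [0.4014, -0.2283, 0.2261]
contact_force: [-0.2, 0.4, 0.1]
[[0.6394 0.1982 0.1102]
 [0.6476 0.0677 0.1101]
 [0.5114 0.1912 0.1106]
 [0.5197 0.0634 0.1101]]
```

View pics/after.png

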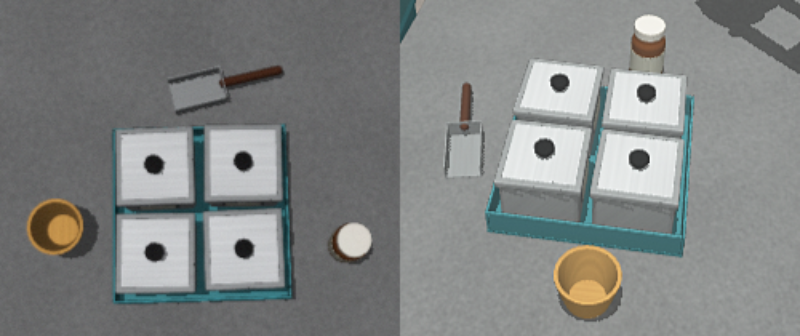

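All four knobs now sit at the same height (about 0.110 m). The pressed lid, with its knob at (155,252) in the crop, is level, nothing else moved and the hand is clear.

```bash
python3 -c "from station import order;print(order.hand_in())"
```

```text
the job is handed in; nothing more can be done
None
```

The loose lid was the near-left one: it rocked when pressed at its edge, I pressed it home by the knob until its height matched the other three, and the job is handed in with the hand clear; I did not edge-test the other lids.

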